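# Lock the loose dish carrier into its microscope dock

## Task

One of the two dish carriers has been pulled back in its dock and is not locked. Slide it in by its black grip tab until its headed stud sits in the mouth of the steel cam, then turn that cam's handle clockwise until the curved slot has drawn the carrier tight against its stops. Leave the other dock, which is already locked, alone.

Things in the scene. Friction and masses are not known exactly. Their poses are not given: they have to be found in the camera images.
- carrier: Unlocked aluminium dish carrier, loose, 0.35 kg: plate 90 x 71 x 12 mm on a dock floor 12 mm above the table, slides along its x (to the cam) between greased 10 mm rails. Origin: centre of underside, z up. Black grip tab at x -22: 24 in x, 14 in y, z 12 to 50. Dish fixed at x +21, top z 25. Upright headed stud at x +70: neck 8, head 18 mm, top z 29. Starts with stud 56 to 84 mm from the cam axis.
- cam_grip (a point): On the vertical axis of the carrier's cam, 68 mm above the table, at handle height: put the TCP here. Handle: black bar 50 mm along this point's y, 14 mm along its x, 46 to 78 mm above the table, over a steel disc 88 mm across; point turns with it. Stud pushed in stops in the disc's mouth 32 mm from the axis (the slot catches it within 37); drawn tight it is at 22 mm, plate on rubber stops.
- cam (a joint): Angle of that cam, rad: 0 to 0.2 at the start (mouth towards the carrier), growing clockwise seen from above, end stop at 1.5. Its slot draws the stud in between 0.4 and 1.3; beyond, it is locked and the bar lies roughly in line with the carrier. It stays where it is left and turns easily (under 0.5 N m).
- cam2 (a joint): Angle of the cam of the other, identical dock, whose carrier is already locked tight: 1.3 to 1.45 rad, bar roughly in line with its carrier. Not to be turned.

How it is judged:
On the way:
1. the carrier's stud has entered the mouth of its cam (within 37 mm of the cam's axis) (horizontal distance between carrier and cam_grip below 0.107 m), for 0.1 s.
At the end, for the whole second after the job is handed in: The carrier's cam is turned clockwise beyond 1.1 rad, the carrier is drawn in (its origin within 95 mm of the cam's axis; 92 mm is fully tight), lies flat (within 0.1 rad) and is at rest, and the other dock's cam is still locked (above 1.15 rad) (value of joint cam above 1.1 rad and horizontal distance between carrier and cam_grip below 0.095 m and angle between carrier's own z axis and vertical below 0.1 rad and linear speed of carrier below 0.02 m/s and value of joint cam2 above 1.15 rad); the robot touches nothing.
It fails at once if the other, already locked cam is turned back (value of joint cam2 below 1.15 rad).
It also fails if it takes over 42 s, if anything falls off the work surface, if the arm or the gripper's body presses on something with over 40 N, if the wrist force passes 120 N, or if a joint passes its speed limit or range.

## Robot

A 6-joint arm with a two-finger parallel gripper is mounted at the origin on the work surface. World frame = base frame: x ahead of the robot, y to its left, z up, the work surface at z = 0. Lengths are in m, angles in rad, forces in N, time in s.
With the tool pointing down it reaches from about 0.375 to 0.9 m from the base axis. Payload 3.1 kg.
Tool frame: the origin (TCP) lies between the finger pads, 19 mm behind the fingertips; this is the grasp point; z points along the fingers, y is the line along which they close (so a half turn about z gives the same grasp; the last joint's range is limited). The gripper opens to 87 mm and grips with 3 to 60 N. Pads are 19 mm wide; open, the fingers measure 117 mm over their backs; the gripper's body (75 mm by 190 mm) begins 51 mm behind the grasp point.
Start: joints at [1.145, 0.527, 1.433, -0, 1.181, -0.178], TCP at [0.153, 0.606, 0.241] pointing down, gripper open.
Joint ranges: [-3.08, 3.08], [-0.75, 2.2], [0.22, 2.44], [-1.43, 4.57], [0, 2.65], [-2.85, 2.85]. Speed limits (rad/s): [2.79, 2.79, 3.14, 3.14, 3.14, 3.14].

## Interface

Orientations are given as a unit quaternion [x, y, z, w].
In Python, from station import manip, ticket, read_camera, calibration gives the robot as it stands (manip), with the cameras as plain functions and the job (ticket).
- The arm moves only by the shell command python3 inch.py FILE, which reads ROWS from the file FILE. ROWS is a JSON list of rows, 1 to 12 of them, each an object with the fields wx, wy, wz (a rotation vector in fractions of the full range, 1 being 180 degrees), x, y, z (the shift in parts of the range, where 1.0 means 1 m), finger_gap (the finger opening in m); a field left out counts as zero (the opening has to be given); each row is the pose to reach, as a shift and turn from the pose commanded when the command began, along the tool's axes at that moment; what a row does not reach only later rows make up. A row lasts 1/10 s, in which the tool goes at most 0.05 m and 0.15 rad, less where a joint would pass 70% of its speed; a pose out of reach is approached as far as the arm can. The fingers move at their own pace and stop on an object; the grip force is fixed at half the most. Time passes only in rows, so rows that do not move let the fingers close. It prints the time, the measured TCP pose, the force, the opening and the grip force at its end. A shift or turn number past 1, either way, is cut back to 1. Input that does not fit is refused with a message, and nothing moves.
- manip.observe(): the state, without advancing time (a new reading comes with each control period).
- read_camera(name): name is "scene" or "side" or "wrist"; returns the picture (480x640x3 uint8, blue, green, red); there is no depth.
- calibration(name): a dict with "intrinsics" (3x3 intrinsics, pixels), "view" (4x4, takes a point from world to camera coordinates). Camera axes: x right, y up, looking along -z (the intrinsics and any distortion apply to the point x, -y, -z); pixel columns grow to the right and rows downward; lengths in m; the calibration is good to about 2 mm. A picture is of the moment at which its call begins: read the wrist's pose just before it. calibration takes no time and is no camera call; for the wrist camera it gives the pose at the moment of the call.
- ticket.finish_job(): hands the job in; it is judged then, once.
The state is a dict: "time_s": time; "joints": joint angles; "joint_vel": joint speeds; "joint_torque": joint torques, N m; "position": TCP position; "orientation": TCP orientation; "ft_force": force on the tool from outside, world axes, zero at the start; "moment": the same for the moment, N m; "grip_width": finger opening in m; "gripper_force": force on a finger pad.
Only numpy, scipy, OpenCV 4.12 (cv2) and the standard library are available. Lean on these libraries where they do the work, as an engineer would, in place of code of your own. Each camera call takes 0.05 s, during which the arm holds its last target. There are 200 camera calls.

## Working session

There is one attempt and no reset: what is moved stays moved. The work goes in short steps, Python scripts to look and compute and a shell command to move; the robot and the scene stay as the last step left them, time stands still between calls to the robot, and variables do not carry over. Pictures are saved under pics/ and viewed, at most 10 in all, crops included, and the job is handed in when it is done.

```bash
ls; mkdir -p pics; python3 - <<'E'
from station import manip, ticket, read_camera, calibration
import cv2
print(manip.observe())
for n in("scene","side"):
    cv2.imwrite(f"pics/{n}0.png",read_camera(n)); c=calibration(n); print(n,c)
E
```

```text
inch.py
pics
station.py
{'time_s': 0.0, 'joints': array([ 1.14547998e+00,  5.28442667e-01,  1.43391479e+00, -1.66551863e-05,
        1.18140524e+00, -1.78491717e-01]), 'joint_vel': array([-0.00028855,  0.00014549, -0.0019513 , -0.00052797, -0.00102618,
        0.00177561]), 'joint_torque': array([ 1.44884612e-03, -4.40042710e+01, -1.76595515e+01,  6.35367818e-02,
        5.80114522e-02, -1.48620379e-04]), 'position': array([0.15237979, 0.60541484, 0.24028207]), 'orientation': array([ 1.23096060e-01,  9.92394167e-01, -1.03823676e-03, -3.15265993e-04]), 'ft_force': array([0.64089589, 0.68916691, 0.34150966]), 'moment': array([-0.05870367,  0.00057881, -0.03060516]), 'gripper_force': 0.0, 'grip_width': 0.08708853119529884}
scene {'intrinsics': array([[496.39701557,   0.        , 317.21189328],
       [  0.        , 496.39701557, 244.62145831],
       [  0.        ,   0.        ,   1.        ]]), 'view': array([[-0.1547952 ,  0.98782405,  0.01555909,  0.10401499],
       [-0.79409579, -0.13377585,  0.59288777,  0.39344066],
       [ 0.58775023,  0.07942077,  0.80513478, -1.33049893],
       [ 0.        ,  0.        ,  0.        ,  1.        ]])}
side {'intrinsics': array([[608.45488587,   0.        , 308.02957478],
       [  0.        , 608.45488587, 225.74988306],
       [  0.        ,   0.        ,   1.        ]]), 'view': array([[ 0.94115328, -0.33773137,  0.01296243, -0.52891827],
       [ 0.19065409,  0.56218079,  0.80473833, -0.17994223],
       [-0.27907261, -0.75491078,  0.59348816, -0.80662719],
       [ 0.        ,  0.        ,  0.        ,  1.        ]])}
```

View pics/scene0.png

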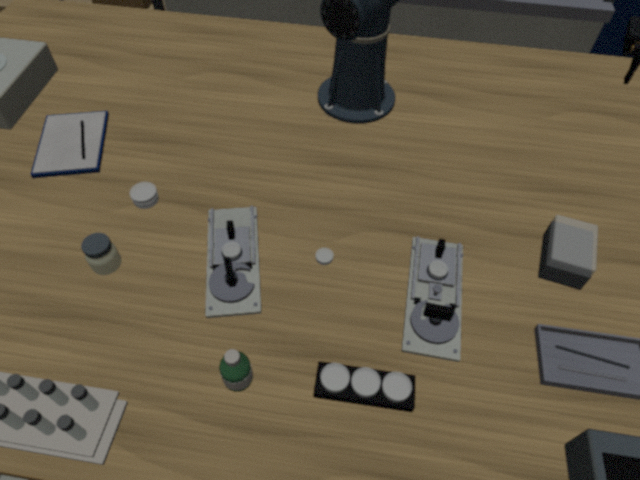

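View pics/side0.png

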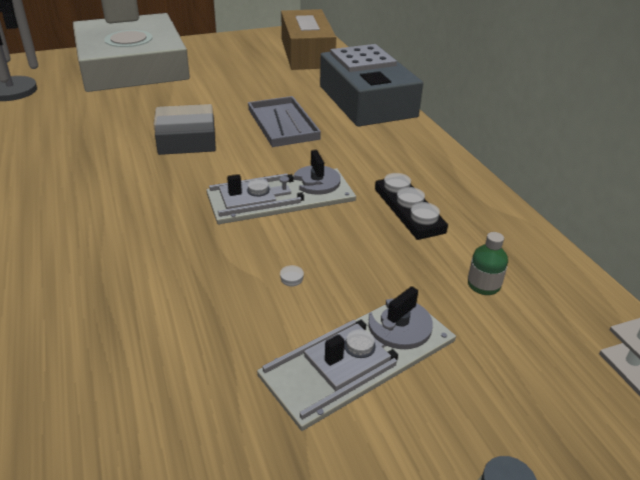

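The unlocked dock is the one at right in the scene view (cam bar across at (437,311), tab at (440,248)). In the side view it is the far one (bar (317,165), tab (235,185)). I'll measure the black parts there.

```bash
cat > h.py <<'E'
import numpy as np,cv2
from station import manip, ticket, read_camera, calibration
def ray(c,u,v):
    K,V=c["intrinsics"],np.array(c["view"]); R,t=V[:3,:3],V[:3,3]
    d=np.linalg.solve(K,[u,v,1.]); d=R.T@(d*[1,-1,-1]); return -R.T@t,d
def onz(c,u,v,z):
    o,d=ray(c,u,v); return o+d*(z-o[2])/d[2]
def proj(c,p):
    V=np.array(c["view"]); q=(V[:3,:3]@p+V[:3,3])*[1,-1,-1]; q=c["intrinsics"]@q; return q[:2]/q[2]
def tri(rs):
    A=0;b=0
    for o,d in rs:
        d=d/np.linalg.norm(d);P=np.eye(3)-np.outer(d,d);A=A+P;b=b+P@o
    return np.linalg.solve(A,b)
E
python3 - <<'E'
from h import *
S=cv2.imread("pics/scene0.png");D=cv2.imread("pics/side0.png")
B={"scene":(395,230,475,360),"side":(200,145,360,225)}
out=[];cc={}
for n,I in(("scene",S),("side",D)):
    x0,y0,x1,y1=B[n];c=I[y0:y1,x0:x1];cc[n]=c
    m=(c.max(2)<45).astype(np.uint8)
    k,l,st,ce=cv2.connectedComponentsWithStats(m)
    for i in range(1,k):
        if st[i,4]>12: print(n,st[i]+[x0,y0,0,0,0],ce[i]+[x0,y0])
a=cv2.resize(cc["scene"],None,fx=4.5,fy=4.5,interpolation=2);b=cv2.resize(cc["side"],None,fx=2.7,fy=2.7,interpolation=2)
o=np.zeros((600,800,3),np.uint8);o[:a.shape[0],:a.shape[1]]=a[:600];o[:b.shape[0],362:362+b.shape[1]]=b
cv2.imwrite("pics/crop1.png",o)
cs,cd=calibration("scene"),calibration("side")
print("bar",tri([ray(cs,437,311),ray(cd,317,165)]),"tab",tri([ray(cs,440,248),ray(cd,235,185)]))
for p in [(413,238),(463,242),(404,350),(461,358)]: print(onz(cs,*p,.012))
E
```

```text
scene [436 239   9  19 112] [439.75892857 248.08928571]
scene [415 298   5   6  19] [416.36842105 300.21052632]
scene [424 303  32  22 447] [438.55033557 312.67561521]
side [311 151  13  29 284] [316.76760563 165.31690141]
side [228 175  13  20 227] [234.11894273 184.7092511 ]
side [288 175   5   7  23] [290.2173913 178.       ]
side [298 194   5   6  16] [300.5   195.625]
bar [0.65370725 0.21099083 0.05992583] tab [0.50056648 0.21822391 0.04360783]
[0.45849233 0.16911524 0.012     ]
[0.45161407 0.27262978 0.012     ]
[0.71425471 0.16361502 0.012     ]
[0.71316042 0.2645106  0.012     ]
```

View pics/crop1.png

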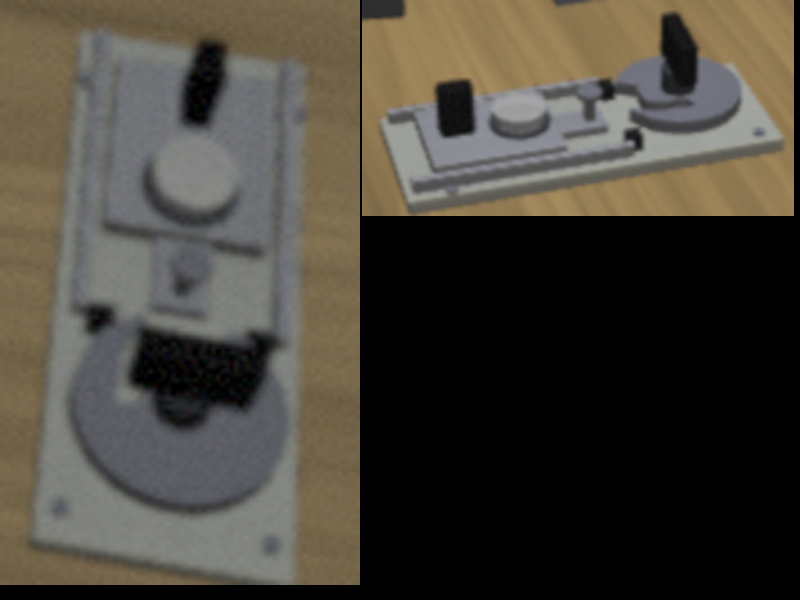

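```bash
cat >> h.py <<'E'
from scipy.spatial.transform import Rotation as Ro
def go(pos,yaw):
    s=manip.observe(); R=Ro.from_quat(s["orientation"])
    y=np.array([np.cos(yaw),np.sin(yaw),0]);z=np.array([0,0,-1.]);T=Ro.from_matrix(np.c_[np.cross(y,z),y,z])
    print("t",s["time_s"],"row",np.round((R.inv()*T).as_rotvec(),4),np.round(R.inv().apply(np.array(pos)-s["position"]),4),"pos",s["position"].round(4),"F",s["ft_force"].round(1),"q",s["joints"].round(3))
E
python3 -c "
from h import *
go([.5,.218,.16],1.524)"
```

```text
t 0.1 row [-0.0019 -0.0005 -0.2   ] [-0.4317 -0.2907  0.0808] pos [0.1524 0.6055 0.2404] F [-0.7 -0.1 -1. ] q [ 1.145  0.528  1.434 -0.     1.181 -0.178]
```

The manual's scale: turns go in shares of 180 degrees. Converting my numbers, -0.2 rad / 3.1416 = -0.0637.

```bash
R="" ; echo '[{"wx":-0.0006, "wz":-0.0637, "x":-0.432, "y":-0.291, "z":0.02, "finger_gap":0.05}, {"wx":-0.0006, "wz":-0.0637, "x":-0.432, "y":-0.291, "z":0.02, "finger_gap":0.05}, {"wx":-0.0006, "wz":-0.0637, "x":-0.432, "y":-0.291, "z":0.02, "finger_gap":0.05}, {"wx":-0.0006, "wz":-0.0637, "x":-0.432, "y":-0.291, "z":0.02, "finger_gap":0.05}, {"wx":-0.0006, "wz":-0.0637, "x":-0.432, "y":-0.291, "z":0.02, "finger_gap":0.05}, {"wx":-0.0006, "wz":-0.0637, "x":-0.432, "y":-0.291, "z":0.02, "finger_gap":0.05}, {"wx":-0.0006, "wz":-0.0637, "x":-0.432, "y":-0.291, "z":0.02, "finger_gap":0.05}, {"wx":-0.0006, "wz":-0.0637, "x":-0.432, "y":-0.291, "z":0.02, "finger_gap":0.05}, {"wx":-0.0006, "wz":-0.0637, "x":-0.432, "y":-0.291, "z":0.02, "finger_gap":0.05}, {"wx":-0.0006, "wz":-0.0637, "x":-0.432, "y":-0.291, "z":0.02, "finger_gap":0.05}, {"wx":-0.0006, "wz":-0.0637, "x":-0.432, "y":-0.291, "z":0.02, "finger_gap":0.05}, {"wx":-0.0006, "wz":-0.0637, "x":-0.432, "y":-0.291, "z":0.02, "finger_gap":0.05}]' > mv.in && python3 inch.py mv.in
python3 -c "
from h import *
go([.5,.218,.22],1.524)"
```

```text
time_s: 1.3
position: [0.503, 0.2157, 0.2208]
orientation: [0.026, 1.0, 0.001, 0.001]
ft_force: [-1.0, 0.6, -1.0]
grip_width: 0.0503
gripper_force: 0.0
t 1.3 row [ 0.0016  0.0011 -0.0048] [0.0031 0.0022 0.0008] pos [0.503  0.2157 0.2208] F [-1.   0.6 -1. ] q [ 2.000e-01  4.490e-01  1.652e+00  1.000e-03  1.039e+00 -1.320e+00]
```

```bash
echo '[{"finger_gap":0.05}, {"finger_gap":0.05}]' > mv.in && python3 inch.py mv.in
python3 - <<'E'
from h import *
c=calibration("wrist");I=read_camera("wrist");cv2.imwrite("pics/w1.png",I)
import pickle;pickle.dump(c,open("w1.pkl","wb"))
for n,p in(("tab",[.5006,.2182,.062]),("bar",[.6537,.211,.078])):print(n,proj(c,np.array(p)))
m=(I.max(2)<40).astype(np.uint8)
k,l,st,ce=cv2.connectedComponentsWithStats(m)
for i in range(1,k):
    if st[i,4]>150: print(st[i],ce[i])
go([.5006,.218,.22],1.524)
E
```

```text
time_s: 1.5
position: [0.4991, 0.2191, 0.221]
orientation: [0.023, 1.0, 0.001, -0.001]
ft_force: [0.7, 0.2, -0.2]
grip_width: 0.0496
gripper_force: 0.0
tab [324.97221082 220.19301209]
bar [324.53521897 411.9675479 ]
[ 563   52   77  162 5290] [602.04328922 130.29149338]
[318 196  17  40 651] [326.01075269 215.29953917]
[ 182  279  287   63 6583] [325.8108765  319.97675832]
[    0   295   640   185 56132] [228.6550987  416.95152498]
[  400   295   240   117 19108] [537.35932594 355.16663178]
[ 298  371   62   41 1824] [328.04824561 395.16118421]
t 1.55 row [ 0.002  -0.0009  0.0017] [-0.0015 -0.0013  0.0011] pos [0.4991 0.2194 0.2211] F [ 0.2  0.6 -0.3] q [ 0.208  0.446  1.655  0.003  1.04  -1.319]
```

View pics/w1.png

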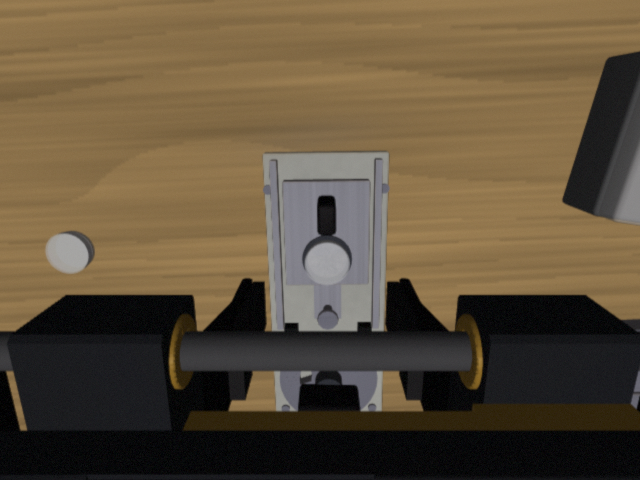

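The wrist view shows the tab at (326,215), stud at (328,318), and the dock axis vertical in the picture, so the yaw matches and the tab agrees with the two-view fix. Descending.

To row units: 0.002 rad / 3.1416 = 0.0006.

```bash
echo '[{"wx":0.0006, "x":-0.0015, "y":-0.001, "z":0.04, "finger_gap":0.05}, {"wx":0.0006, "x":-0.0015, "y":-0.001, "z":0.08, "finger_gap":0.05}, {"wx":0.0006, "x":-0.0015, "y":-0.001, "z":0.12, "finger_gap":0.05}, {"wx":0.0006, "x":-0.0015, "y":-0.001, "z":0.145, "finger_gap":0.05}, {"wx":0.0006, "x":-0.0015, "y":-0.001, "z":0.16, "finger_gap":0.05}, {"wx":0.0006, "x":-0.0015, "y":-0.001, "z":0.167, "finger_gap":0.05}, {"wx":0.0006, "x":-0.0015, "y":-0.001, "z":0.167, "finger_gap":0.05}, {"wx":0.0006, "x":-0.0015, "y":-0.001, "z":0.167, "finger_gap":0.05}]' > mv.in && python3 inch.py mv.in
python3 -c "
from h import *
go([.5006,.2182,.053],1.524)"
```

```text
time_s: 2.35
position: [0.5022, 0.2183, 0.055]
orientation: [0.023, 1.0, 0.0, 0.001]
ft_force: [0.6, -0.0, 1.3]
grip_width: 0.0499
gripper_force: 0.0
t 2.35 row [0.0003 0.0015 0.001 ] [ 0.0016 -0.0001  0.002 ] pos [0.5022 0.2183 0.055 ] F [ 0.6 -0.   1.3] q [ 0.206  0.71   1.765 -0.     0.665 -1.319]
```

Close on the tab.

```bash
echo '[{"finger_gap":0.03}, {"finger_gap":0.01}, {"finger_gap":0.008}, {"finger_gap":0.008}, {"finger_gap":0.008}, {"finger_gap":0.008}]' > mv.in && python3 inch.py mv.in
python3 -c "
from h import *
p=np.array([.6537,.211]);t=manip.observe()['position'][:2];print(p-t,np.linalg.norm(p-t))
go([.5006,.2182,.053],1.524)"
```

```text
time_s: 2.95
position: [0.5021, 0.2176, 0.0544]
orientation: [0.023, 1.0, 0.0, 0.0]
ft_force: [0.6, -0.4, 0.9]
grip_width: 0.014
gripper_force: 29.9
[ 0.15157795 -0.00659694] 0.1517214343553495
t 2.95 row [ 0.0001  0.0005 -0.0001] [0.0015 0.0005 0.0014] pos [0.5021 0.2176 0.0544] F [ 0.6 -0.4  0.9] q [ 0.205  0.711  1.765 -0.     0.665 -1.319]
```

```bash
echo '[{"x":-0.006, "finger_gap":0.008}, {"x":-0.012, "finger_gap":0.008}, {"x":-0.018, "finger_gap":0.008}, {"x":-0.023, "finger_gap":0.008}, {"x":-0.025, "finger_gap":0.008}, {"x":-0.026, "finger_gap":0.008}, {"x":-0.026, "finger_gap":0.008}]' > mv.in && python3 inch.py mv.in
echo '[{"x":-0.001, "finger_gap":0.008}, {"x":-0.002, "finger_gap":0.008}, {"x":-0.002, "finger_gap":0.008}]' > mv.in && python3 inch.py mv.in
echo '[{"x":-0.001, "finger_gap":0.008}, {"x":-0.002, "finger_gap":0.008}, {"x":-0.002, "finger_gap":0.008}]' > mv.in && python3 inch.py mv.in
```

```text
time_s: 3.65
position: [0.5283, 0.2163, 0.0544]
orientation: [0.023, 1.0, 0.0, 0.0]
ft_force: [-0.7, -0.0, 4.3]
grip_width: 0.0139
gripper_force: 29.9
time_s: 3.95
position: [0.5298, 0.2163, 0.0544]
orientation: [0.023, 1.0, -0.0, 0.0]
ft_force: [-0.7, -0.1, 5.5]
grip_width: 0.0137
gripper_force: 29.9
time_s: 4.25
position: [0.5319, 0.2162, 0.0544]
orientation: [0.023, 1.0, 0.0, 0.0]
ft_force: [-1.3, 0.2, 4.7]
grip_width: 0.0137
gripper_force: 29.9
```

```bash
echo '[{"x":-0.001, "finger_gap":0.008}, {"x":-0.002, "finger_gap":0.008}, {"x":-0.002, "finger_gap":0.008}]' > mv.in && python3 inch.py mv.in
python3 -c "
from h import *
cv2.imwrite('pics/sA.png',cv2.resize(read_camera('side')[130:230,190:370],None,fx=4,fy=4,interpolation=2))"
```

```text
time_s: 4.55
position: [0.5337, 0.2162, 0.0544]
orientation: [0.023, 1.0, -0.0, -0.0]
ft_force: [-1.4, -0.5, 6.5]
grip_width: 0.0141
gripper_force: 29.9
```

View pics/sA.png

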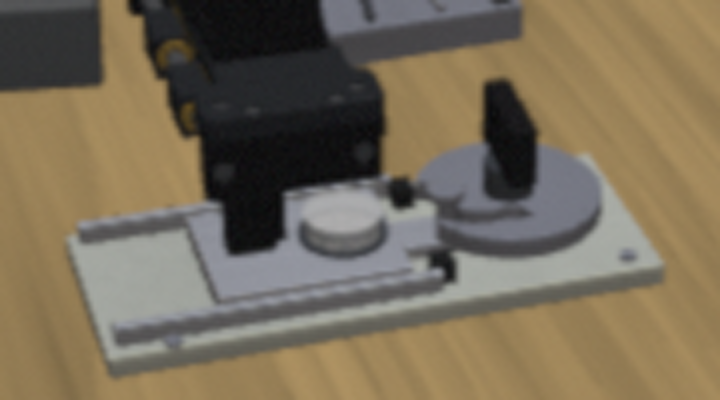

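The crop shows the stud head at the mouth's edge (450,188). It is not against the stop yet, so I keep sliding.

```bash
echo '[{"x":-0.001, "finger_gap":0.008}, {"x":-0.002, "finger_gap":0.008}, {"x":-0.002, "finger_gap":0.008}]' > mv.in && python3 inch.py mv.in
echo '[{"x":-0.001, "finger_gap":0.008}, {"x":-0.002, "finger_gap":0.008}, {"x":-0.002, "finger_gap":0.008}]' > mv.in && python3 inch.py mv.in
```

```text
time_s: 4.9
position: [0.5338, 0.2161, 0.0544]
orientation: [0.023, 1.0, -0.0, -0.002]
ft_force: [-4.1, -0.4, 8.9]
grip_width: 0.0139
gripper_force: 29.9
time_s: 5.2
position: [0.534, 0.2161, 0.0544]
orientation: [0.023, 1.0, -0.0, -0.004]
ft_force: [-7.9, 0.7, 11.2]
grip_width: 0.0137
gripper_force: 30.0
```

Firm stop reached, so the stud is in the mouth. I relax the push, release and rise.

```bash
echo '[{"x":0.003, "finger_gap":0.008}, {"x":0.003, "finger_gap":0.03}, {"x":0.003, "finger_gap":0.05}, {"x":0.003, "finger_gap":0.05}, {"x":0.003, "z":-0.03, "finger_gap":0.05}, {"x":0.003, "z":-0.07, "finger_gap":0.05}, {"x":0.003, "z":-0.11, "finger_gap":0.05}, {"x":0.003, "z":-0.14, "finger_gap":0.05}, {"x":0.003, "z":-0.15, "finger_gap":0.05}, {"x":0.003, "z":-0.15, "finger_gap":0.05}]' > mv.in && python3 inch.py mv.in
python3 - <<'E'
from h import *
a=calibration("scene");b=calibration("side")
I=read_camera("scene")[180:420,380:490];J=read_camera("side")[130:230,190:370]
cv2.imwrite("pics/sB.png",np.hstack([cv2.resize(I,(220,480)),cv2.resize(J,(540,300)) if 0 else cv2.copyMakeBorder(cv2.resize(J,(540,300)),0,180,0,0,0)]))
go([.655,.211,.17],-.047)
E
```

```text
time_s: 6.2
position: [0.5358, 0.2162, 0.2054]
orientation: [0.023, 1.0, 0.0, 0.002]
ft_force: [0.2, 0.3, -0.1]
grip_width: 0.0502
gripper_force: 0.0
t 6.3 row [-2.3000e-03 -1.3000e-03  1.5709e+00] [-0.1212  0.0009  0.0325] pos [0.534  0.2158 0.2028] F [ 0.4 -0.2 -0.7] q [ 0.19   0.51   1.596 -0.     1.038 -1.334]
```

View pics/sB.png

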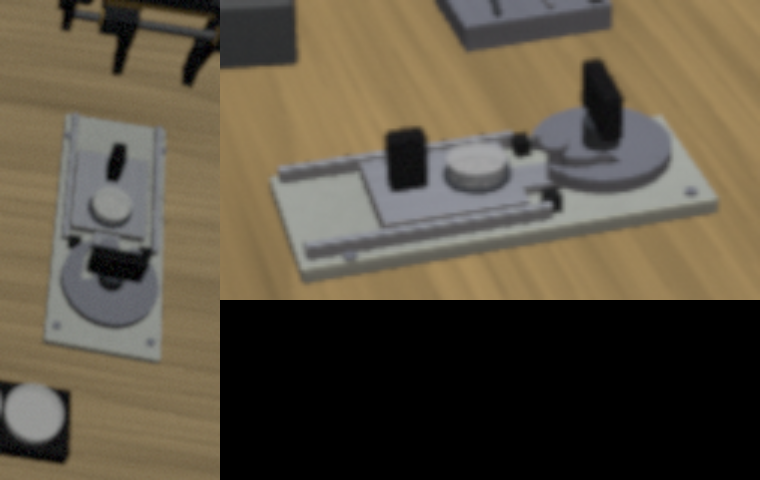

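The stud now sits in the mouth (side crop, (560,147)) and the carrier is clear of the gripper. Next I get the bar's direction.

To row units: 1.571 rad / 3.1416 = 0.5001.

```bash
python3 - <<'E'
from h import *
a=calibration("scene")
p,q=onz(a,395+145/4.5,230+330/4.5,.078),onz(a,395+270/4.5,230+345/4.5,.078)
print(p,q,"len",np.linalg.norm(q-p),"bar yaw",np.arctan2(*(q-p)[1::-1]))
# dock edge
p,q=onz(a,395+84/4.5,230+35/4.5,.012),onz(a,395+33/4.5,230+543/4.5,.012);print("dock",np.arctan2(*(q-p)[1::-1]))
p,q=onz(a,395+304/4.5,230+65/4.5,.012),onz(a,395+293/4.5,230+580/4.5,.012);print("dock",np.arctan2(*(q-p)[1::-1]))
E
echo '[{"wx":-0.0006, "wy":-0.0003, "wz":0.0477, "x":-0.04, "z":0.01, "finger_gap":0.05}, {"wx":-0.0006, "wy":-0.0003, "wz":0.0955, "x":-0.08, "z":0.02, "finger_gap":0.05}, {"wx":-0.0006, "wy":-0.0003, "wz":0.1432, "x":-0.12, "y":0.001, "z":0.03, "finger_gap":0.05}, {"wx":-0.0006, "wy":-0.0003, "wz":0.191, "x":-0.121, "y":0.001, "z":0.03, "finger_gap":0.05}, {"wx":-0.0006, "wy":-0.0003, "wz":0.2387, "x":-0.121, "y":0.001, "z":0.03, "finger_gap":0.05}, {"wx":-0.0006, "wy":-0.0003, "wz":0.2865, "x":-0.121, "y":0.001, "z":0.03, "finger_gap":0.05}, {"wx":-0.0006, "wy":-0.0003, "wz":0.3342, "x":-0.121, "y":0.001, "z":0.03, "finger_gap":0.05}, {"wx":-0.0006, "wy":-0.0003, "wz":0.382, "x":-0.121, "y":0.001, "z":0.03, "finger_gap":0.05}, {"wx":-0.0006, "wy":-0.0003, "wz":0.4297, "x":-0.121, "y":0.001, "z":0.03, "finger_gap":0.05}, {"wx":-0.0006, "wy":-0.0003, "wz":0.4775, "x":-0.121, "y":0.001, "z":0.03, "finger_gap":0.05}, {"wx":-0.0006, "wy":-0.0003, "wz":0.5001, "x":-0.121, "y":0.001, "z":0.03, "finger_gap":0.05}, {"wx":-0.0006, "wy":-0.0003, "wz":0.5001, "x":-0.121, "y":0.001, "z":0.03, "finger_gap":0.05}]' > mv.in && python3 inch.py mv.in
```

```text
[0.65113412 0.1906598  0.078     ] [0.64988132 0.23887032 0.078     ] len 0.04822678719910495 bar yaw 1.5967765479955434
dock -0.037676424991824296
dock -0.03376962320399109
time_s: 7.5
position: [0.6545, 0.2111, 0.1712]
orientation: [0.723, 0.69, -0.001, -0.001]
ft_force: [-0.2, 0.9, -0.6]
grip_width: 0.0502
gripper_force: 0.0
```

```bash
python3 - <<'E'
from h import *
c=calibration("wrist");I=read_camera("wrist")
import pickle;pickle.dump(c,open("w2.pkl","wb"));cv2.imwrite("pics/w2.png",I)
for p in([.6545,.2111,.078],[.6575,.2146,.078]):print(proj(c,np.array(p)))
go([.655,.2125,.17],-.047)
E
```

```text
[324.20372951 245.36658274]
[329.10003267 239.39478525]
t 7.55 row [-0.0024  0.0003  0.0015] [0.0014 0.0003 0.0016] pos [0.6546 0.2111 0.1716] F [-0.3  0.1  0.5] q [0.15  0.688 1.322 0.    1.134 0.195]
```

View pics/w2.png

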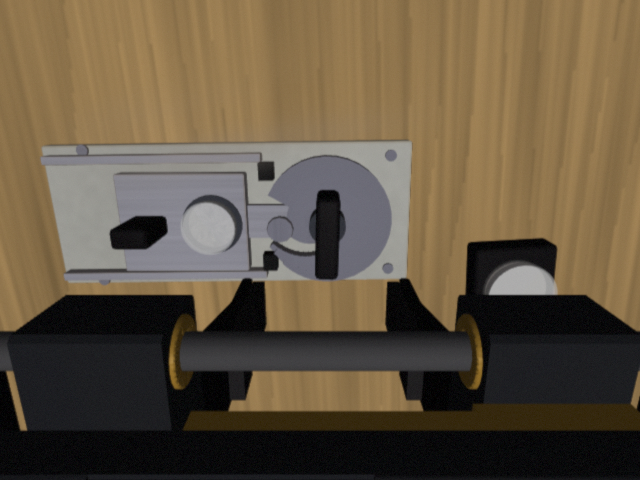

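The wrist view shows the bar exactly upright (cols 316–340, rows 191–278), centred near col 328. That means it is parallel to tool x and about 2 mm further along +x. The stud (280,229) is in the disc's mouth.

```bash
python3 - <<'E'
from h import *
import pickle;c=pickle.load(open("w2.pkl","rb"));I=cv2.imread("pics/w2.png")
m=(I[180:292,295:360].max(2)<32).astype(np.uint8)
for r in range(190,282,10):
    x=np.where(m[r-180])[0]+295; print(r,x.min() if len(x) else 0,x.max() if len(x) else 0)
for v in(272,255,240):print(onz(c,316,v,.078),onz(c,340,v,.078))
# disc centre (top about z .036)
for z in(.03,.038):print(onz(c,328,218,z))
go([.6568,.2125,.066],-.047)
E
```

```text
190 0 0
200 317 338
210 315 339
220 316 339
230 316 339
240 316 338
250 316 337
260 316 337
270 316 336
280 0 0
[0.64887911 0.19476898 0.078     ] [0.66307915 0.19413406 0.078     ]
[0.64942916 0.20540026 0.078     ] [0.66346114 0.20477149 0.078     ]
[0.6499038  0.21457403 0.078     ] [0.66379075 0.2139506  0.078     ]
[0.65707229 0.21526305 0.03      ]
[0.65713069 0.21728307 0.038     ]
t 7.55 row [-0.0024  0.0003  0.0015] [0.0015 0.0024 0.1056] pos [0.6546 0.2111 0.1716] F [-0.3  0.1  0.5] q [0.15  0.688 1.322 0.    1.134 0.195]
```

To row units: -0.002 rad / 3.1416 = -0.0006.

```bash
echo '[{"wx":-0.0006, "x":0.003, "y":0.0018, "z":0.03, "finger_gap":0.05}, {"wx":-0.0006, "x":0.003, "y":0.0018, "z":0.06, "finger_gap":0.05}, {"wx":-0.0006, "x":0.003, "y":0.0018, "z":0.085, "finger_gap":0.05}, {"wx":-0.0006, "x":0.003, "y":0.0018, "z":0.1, "finger_gap":0.05}, {"wx":-0.0006, "x":0.003, "y":0.0018, "z":0.104, "finger_gap":0.05}, {"wx":-0.0006, "x":0.003, "y":0.0018, "z":0.104, "finger_gap":0.04}, {"wx":-0.0006, "x":0.003, "y":0.0018, "z":0.104, "finger_gap":0.008}, {"wx":-0.0006, "x":0.003, "y":0.0018, "z":0.104, "finger_gap":0.008}, {"wx":-0.0006, "x":0.003, "y":0.0018, "z":0.104, "finger_gap":0.008}, {"wx":-0.0006, "x":0.003, "y":0.0018, "z":0.104, "finger_gap":0.008}, {"wx":-0.0006, "x":0.003, "y":0.0018, "z":0.104, "finger_gap":0.008}]' > mv.in && python3 inch.py mv.in
python3 -c "
from h import *
go([.6563,.2145,.067],-.047);print(manip.observe()['moment'])"
```

```text
time_s: 8.65
position: [0.6553, 0.2145, 0.0708]
orientation: [0.723, 0.69, -0.001, -0.001]
ft_force: [-6.1, 0.5, 4.9]
grip_width: 0.0139
gripper_force: 29.9
t 8.65 row [-0.0018 -0.0001  0.0001] [0.     0.001  0.0038] pos [0.6553 0.2145 0.0708] F [-6.1  0.5  4.9] q [1.540e-01 8.150e-01 1.374e+00 1.000e-03 9.550e-01 2.010e-01]
[-3.81536839e-02  1.10365131e+00  1.04830614e-04]
```

Gripped on the bar. Turning clockwise (+rz), with 1 mm relief.

To row units: 0.6 rad / 3.1416 = 0.191.

```bash
echo '[{"y":-0.001, "finger_gap":0.008}, {"wz":0.0191, "y":-0.001, "finger_gap":0.008}, {"wz":0.0382, "y":-0.001, "finger_gap":0.008}, {"wz":0.0573, "y":-0.001, "finger_gap":0.008}, {"wz":0.0764, "y":-0.001, "finger_gap":0.008}, {"wz":0.0955, "y":-0.001, "finger_gap":0.008}, {"wz":0.1146, "y":-0.001, "finger_gap":0.008}, {"wz":0.1337, "y":-0.001, "finger_gap":0.008}, {"wz":0.1528, "y":-0.001, "finger_gap":0.008}, {"wz":0.1719, "y":-0.001, "finger_gap":0.008}, {"wz":0.191, "y":-0.001, "finger_gap":0.008}, {"wz":0.191, "y":-0.001, "finger_gap":0.008}]' > mv.in && python3 inch.py mv.in
python3 -c "
from h import *
go([.6553,.2145,.0708],-.647);print(manip.observe()['moment'])"
```

```text
time_s: 9.85
position: [0.6552, 0.2146, 0.0708]
orientation: [0.895, 0.445, 0.0, -0.0]
ft_force: [-3.7, 0.0, 6.5]
grip_width: 0.0135
gripper_force: 29.9
t 9.85 row [ 0.0001 -0.0005 -0.0009] [-0.      0.0001  0.    ] pos [0.6552 0.2146 0.0708] F [-3.7  0.   6.5] q [0.155 0.814 1.376 0.    0.951 0.802]
[-0.04754284  1.01833004 -0.00416847]
```

Forces are low, so I continue.

To row units: 0.6 rad / 3.1416 = 0.191.

```bash
echo '[{"wz":0.0191, "finger_gap":0.008}, {"wz":0.0382, "finger_gap":0.008}, {"wz":0.0573, "finger_gap":0.008}, {"wz":0.0764, "finger_gap":0.008}, {"wz":0.0955, "finger_gap":0.008}, {"wz":0.1146, "finger_gap":0.008}, {"wz":0.1337, "finger_gap":0.008}, {"wz":0.1528, "finger_gap":0.008}, {"wz":0.1719, "finger_gap":0.008}, {"wz":0.191, "finger_gap":0.008}, {"wz":0.191, "finger_gap":0.008}]' > mv.in && python3 inch.py mv.in
python3 -c "
from h import *
go([.6553,.2145,.0708],-1.247);print(manip.observe()['moment'])"
echo '[{"wz":0.0159, "finger_gap":0.008}, {"wz":0.0318, "finger_gap":0.008}, {"wz":0.0477, "finger_gap":0.008}, {"wz":0.0637, "finger_gap":0.008}, {"wz":0.0637, "finger_gap":0.008}]' > mv.in && python3 inch.py mv.in
python3 -c "
from h import *
go([.6553,.2145,.0708],-1.447);print(manip.observe()['moment'])
I=read_camera('scene')[180:420,380:490];J=read_camera('side')[130:230,190:370]
cv2.imwrite('pics/sC.png',np.hstack([cv2.resize(I,(220,480)),cv2.copyMakeBorder(cv2.resize(J,(540,300)),0,180,0,0,0)]))"
```

```text
time_s: 10.95
position: [0.6551, 0.2146, 0.0708]
orientation: [0.987, 0.161, 0.0, -0.0]
ft_force: [-5.1, 0.1, 5.8]
grip_width: 0.0136
gripper_force: 29.9
t 10.95 row [-0.0003 -0.0004 -0.001 ] [0.0001 0.0002 0.    ] pos [0.6551 0.2146 0.0708] F [-5.1  0.1  5.8] q [0.155 0.814 1.376 0.    0.951 1.402]
[ 0.09579866  1.07739804 -0.059026  ]
time_s: 11.45
position: [0.6551, 0.2147, 0.0708]
orientation: [0.998, 0.061, 0.0, -0.0]
ft_force: [-5.2, 0.8, 5.4]
grip_width: 0.0136
gripper_force: 29.9
t 11.45 row [-0.0005 -0.0003 -0.0008] [0.0002 0.0002 0.    ] pos [0.6551 0.2147 0.0708] F [-5.2  0.8  5.4] q [1.550e-01 8.140e-01 1.376e+00 1.000e-03 9.510e-01 1.602e+00]
[ 0.02324662  1.07794272 -0.02439064]
```

View pics/sC.png

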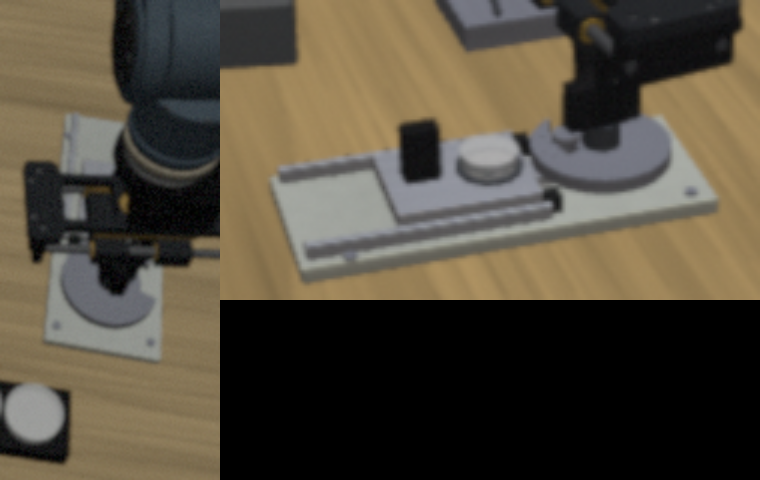

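The crop shows the tab shifted towards the cam (to (420,150)) and the mouth turned away. Release, rise and check.

```bash
echo '[{"finger_gap":0.02}, {"finger_gap":0.04}, {"finger_gap":0.05}, {"finger_gap":0.05}, {"z":-0.03, "finger_gap":0.05}, {"z":-0.07, "finger_gap":0.05}, {"z":-0.11, "finger_gap":0.05}, {"z":-0.14, "finger_gap":0.05}, {"z":-0.15, "finger_gap":0.05}, {"z":-0.15, "finger_gap":0.05}]' > mv.in && python3 inch.py mv.in
python3 - <<'E'
from h import *
I=read_camera("wrist");J=read_camera('side');c=calibration("side")
K=J[145:225,200:360];m=(K.max(2)<45).astype(np.uint8);k,l,st,ce=cv2.connectedComponentsWithStats(m)
for i in range(1,k):
    if st[i,4]>60: print(st[i],ce[i]+[200,145],onz(c,*(ce[i]+[200,145]),.0436))
cv2.imwrite('pics/sD.png',np.hstack([cv2.resize(J[130:230,190:370],(450,250)),cv2.resize(I,(333,250))]))
s=manip.observe();print(s["ft_force"],s["position"])
E
```

```text
time_s: 12.55
position: [0.6573, 0.2144, 0.2219]
orientation: [0.998, 0.062, 0.004, -0.0]
ft_force: [-0.1, -0.5, -0.4]
grip_width: 0.0498
gripper_force: 0.0
[105   8  25  27 459] [316.76470588 164.69063181] [0.66385993 0.23688987 0.0436    ]
[ 50  26  13  19 216] [256.41203704 180.        ] [0.54163495 0.22092771 0.0436    ]
[ 0.17641087  0.86375873 -0.97491963] [0.65531596 0.21409037 0.21841115]
```

View pics/sD.png

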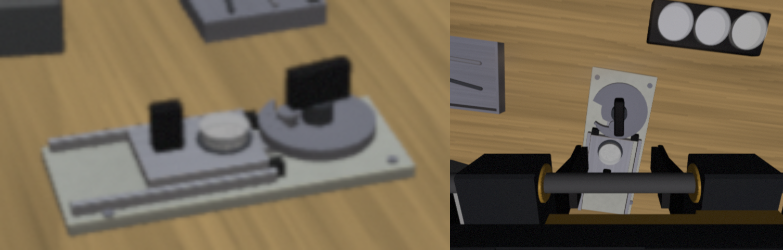

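The bar is in line with the carrier, the plate is on its stops (tab moved about 41 mm in total, roughly 32 + 10) and the gripper is clear. Handing in.

```bash
python3 -c "
from station import manip, ticket, read_camera, calibration
print(ticket.finish_job())"
```

```text
the job is handed in; nothing more can be done
None
```

I slid the carrier in and turned its cam about 1.4 rad clockwise; the carrier moved about 41 mm in total, which matches fully tight. I left the other dock alone and handed the job in at about 12.7 s; the station gave no verdict.

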